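# Set the drag brake on the bag-tie reel

### The arm

A 6-joint arm with a two-finger parallel gripper is mounted at the origin on a cart in front of the work surface, level with it; the furniture and walls round the work are solid. World frame = base frame: x ahead of the robot, y to its left, z up, the work surface at z = 0. Lengths are in mm, angles in rad, forces in N, time in s.
With the tool pointing down it reaches from about 350 to 875 mm from the base axis. Payload 4.2 kg.
Tool frame: the origin (TCP) lies midway between the tips of the shut fingers; the grasp point (between the pads) lies 19 mm behind it; z points along the fingers, y is the line along which they close (so a half turn about z gives the same grasp; the last joint's range is limited). The gripper opens to 85 mm and grips with 20 to 120 N. Pads are 22 mm wide; open, the fingers measure 114 mm over their backs; the gripper's body (76 mm by 85 mm) begins 54 mm behind the grasp point. The pads swing forward as they close: fully open they stand 13 mm farther back than shut.
Start: joints at [-0.942, 0.385, 0.008, 0, -1.194, -0.259], TCP at [225.907, -582.722, 231.312] pointing down, gripper open.
Joint ranges: [-3.14, 3.14], [-1.21, 2.06], [-1.07, 1.41], [-3.16, 2.05], [-2.99, -0.16], [-3.1, 3.1]. Speed limits (rad/s): [2.79, 2.79, 3.14, 3.14, 3.14, 3.14].

### API

Orientations are given as a unit quaternion [x, y, z, w].
In Python, from bench import arm gives the robot as it stands. The module is installed in compiled form; this text tells all that it offers.
- The arm moves only by the shell command python3 -m handwheel 'ROWS' [OPENING]. ROWS is JSON, a list of rows, each an object of numbers: "x", "y", "z": the shift along the world's x, y, z each as a share of 20 cm, from -1 to 1; "ax", "ay", "az": the turn, a rotation vector about the world's x, y, z each as a share of 90 degrees, from -1 to 1. In form: [{"x": .., "y": .., "z": .., "ax": .., "ay": .., "az": ..}, ...]. A call has exactly 8 rows; each row shifts and turns the commanded pose from where the row before left it; what a row does not reach is not made up. A row lasts 1/10 s, in which the tool goes at most 50 mm and 8.59 degrees, less where a joint would pass 70% of its speed; a pose out of reach is approached as far as the arm can. A call with a number of a shift or a turn outside -1 to 1 is refused whole. A call with a gripper value outside its range is refused whole. OPENING is the opening, from -1 (shut) to 1 (fully open), set as the call begins (- or left out, the last holds). The fingers move at their own pace and stop on an object; the grip force is fixed at half the most. Time passes only in rows, so rows that do not move let the fingers close, or fill a call up. It gives the time, the measured TCP pose, the force, the opening and the grip force at its end, in the units of the state.
- arm.read_state(): the state, without advancing time (a new reading comes with each control period).
- arm.get_image(name): name is "side" or "top"; returns the picture (384x512x3 uint8, red, green, blue); there is no depth.
- arm.camera_params(name): a dict with "K" (3x3 intrinsics, pixels), "position" and "orientation" of the camera in the world. Camera axes: x right, y down, z forward; pixel columns grow to the right and rows downward; lengths in mm; the calibration is good to about 2 mm. A picture is of the moment at which its call begins. camera_params takes no time and is no camera call.
- arm.job_done(): hands the job in; it is judged then, once.
The state is a dict: "clock": time; "joints": joint angles; "joint_vel": joint speeds; "joint_efforts": joint torques, N m; "position": TCP position; "ee_rot": TCP orientation; "contact_force": force on the tool from outside, world axes, zero at the start; "wrist_torque": the same for the moment, N m; "gripper_width": finger opening in mm; "grasp_force": force on a finger pad.
Only numpy, scipy, OpenCV 4.12 (cv2) and the standard library are available. Lean on these libraries where they do the work, as an engineer would, in place of code of your own. Each camera call takes 0.05 s, during which the arm holds its last target. There are 200 camera calls.

### The job

Slide the slotted aluminium brake plate in under the raised black brake knob of the reel unwinder until its slot is fully home on the threaded stud, let it lie flat on the reel and let go of it. Then screw the knob down clockwise until its foot just touches the plate, tighten it by one quarter of a turn more and no further, and let go. Work gently: do not press hard on the reel or lift it, and do not shift the tally counter or the marker pen.

Things in the scene. Friction and masses are not known exactly. Their poses are not given: they have to be found in the camera images.
- unwinder: Bench unwinder for bag-tie ribbon, fixed: grey base plate 190x190 mm, 12 mm high, with a steel platter, a black hub (radius 34 mm, top 42 mm above the table) that centres the reel, and on its axis an upright threaded steel stud, 16 mm thick. A ribbon guide (two pins, 46 mm high) stands 108 mm from the stud on its +y side. Origin: stud axis at table height; z up.
- stud (a point): Fixed point on the stud's axis at the height of the reel's top face, 64 mm above the table; z up. The origin of the plate belongs here (seated plate top: 70 mm above the table).
- knob_axis (a point): Fixed point on the stud's axis 100 mm above the table; it does not move with the knob. Here the black brake knob runs on the stud: round fluted head 50 mm across, 22 mm high; 15 mm below the head's lower edge the underside of its rubber-faced foot, 48 mm across. Head and foot turn as one. Right-hand thread: clockwise from above screws it down, 8 mm a turn. It stays where it is left.
- foot_zone (a point): Fixed point on the stud's axis 76 mm above the table. The knob's height and angle are not measured: at the start its foot's underside is 3.1 to 7.2 mm above the top of the seated plate (73 to 77 mm above the table; head 15 to 37 mm above that), so it touches after some 0.39 to 0.9 turn, which must be felt.
- brake_spring (a point): Fixed point on the stud's axis 90 mm above the table, for the feel of the brake: the knob runs freely at a steady 0.04 N m; after first touch a spring behind the foot (about 10 N per mm of knob travel) and the rubbing foot make the torque climb by 0.2 to 0.3 N m within a quarter turn, more or less with the friction. A quarter turn past touch presses with about 19 N.
- reel: Reel of red bag-tie ribbon with white flanges, 144 mm across, 50 mm high, 0.6 kg, with a 75 mm hole; it lies flat on the platter round the hub with about 3 mm of play. Origin: centre of its underside, 14 mm above the table; its flat top face is 64 mm above the table.
- brake_plate: Loose aluminium horseshoe plate, 6 mm thick, 0.16 kg, lying flat on the table right of the unwinder. Origin: underside, at the middle of the seat where the stud belongs; x points from the grip to the open end of the slot, z up. 94 mm wide (y), from x = -82 to +56 mm.
- slot_stop (a point): On the plate's underside at x = -10.5 mm, y = 0: the straight closed end of the slot. The slot is 22 mm wide, along x, open at the +x end: the 16 mm stud has 3 mm to either side and meets this stop when the plate's origin is 2.5 mm past the stud's axis.
- plate_grip (a point): Where to take the plate: black upright grip at the closed end, 12 mm thick along the plate's x, 40 mm wide along y, its top 32 mm above the plate's underside. The point lies in its middle, 22 mm above the underside, at x = -70 mm of the plate; axes as the plate's.
- tally_counter: Small round pale grey hand counter with a ring, 54x67x26 mm, a bystander left of the robot; origin: centre of its underside.
- marker_pen: Red and white marker pen, 135 mm long, 16 mm thick, a bystander lying left of the unwinder; origin: centre of its underside.

How it is judged:
By the outcome, as a careful person would: the job done as asked, in the order asked, and still so for the second after the job is handed in, with the robot touching nothing.
It also fails if it takes over 72 s, if anything falls off the work surface, if the arm or the gripper's body presses on something with over 40 N, if the wrist force passes 120 N, or if a joint passes its speed limit or range.

## Working session

There is one attempt and no reset: what is moved stays moved. The work goes in short steps, Python scripts to look and compute and a shell command to move; the robot and the scene stay as the last step left them, time stands still between calls to the robot, and variables do not carry over. Pictures are saved under pics/ and viewed, at most 10 in all, crops included, and the job is handed in when it is done.

```bash
mkdir -p pics; python3 - <<'E'
from bench import arm
import cv2,numpy as np
for n in("top","side"):
    im=arm.get_image(n); cv2.imwrite(f"pics/{n}0.png",im[:,:,::-1])
    p=arm.camera_params(n); print(n,p)
print(arm.read_state())
E
```

```text
top {'K': array([[473.70658767,   0.        , 247.84962733],
       [  0.        , 473.70658767, 199.19078567],
       [  0.        ,   0.        ,   1.        ]]), 'position': array([ 343.93334945,  -36.58396454, 1466.4148934 ]), 'orientation': array([-0.6988828 ,  0.71336336, -0.04033517,  0.03238242])}
side {'K': array([[477.27290839,   0.        , 256.51733167],
       [  0.        , 477.27290839, 191.9786438 ],
       [  0.        ,   0.        ,   1.        ]]), 'position': array([499.57265479, 953.77869718, 733.83937481]), 'orientation': array([ 0.00123744,  0.87847972, -0.47763532, -0.01167645])}
{'clock': 0.1, 'joints': array([-9.42391947e-01,  3.85490756e-01,  6.77717941e-03, -4.09792768e-04,
       -1.19398693e+00, -2.58630982e-01]), 'joint_vel': array([ 1.12316151e-05, -8.70540952e-04,  3.82160483e-03,  2.43390095e-04,
       -1.41724280e-04, -4.24331727e-04]), 'joint_efforts': array([-2.64780201e-04, -3.93320096e+01,  1.88930494e+01,  4.19791326e+00,
       -2.55729748e-03,  3.73421869e-06]), 'position': array([ 225.72496005, -582.27056044,  230.33375378]), 'ee_rot': array([-1.83760792e-01,  9.82970513e-01,  9.41697872e-04, -2.36536652e-04]), 'contact_force': array([-0.52558909,  0.03904965, -0.1960638 ]), 'wrist_torque': array([ 0.01714029,  0.00374754, -0.03775327]), 'grasp_force': 0.0, 'gripper_width': 85.40997629756063}
```

View pics/top0.png

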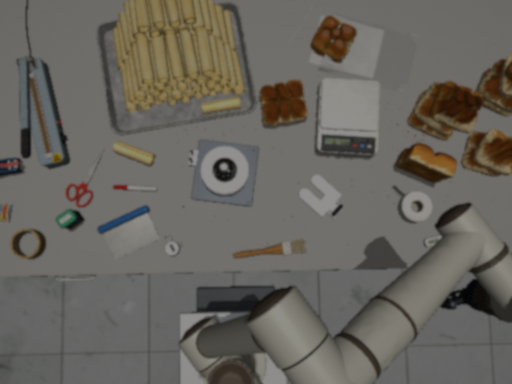

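View pics/side0.png

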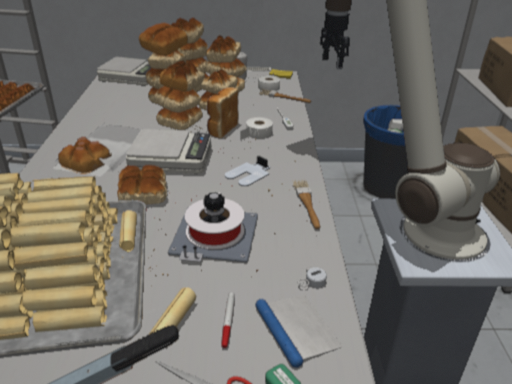

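The top view shows the unwinder near (224,171) with its ribbon guide on the left. The plate is near (321,195) with its grip at (337,210) and its slot opening up and left. In the side view the knob is at (213,203) and the plate at (248,172).

```bash
cat > h.py <<'E'
import numpy as np,cv2
from scipy.spatial.transform import Rotation as R
from bench import arm
def ray(n,u,v):
    p=arm.camera_params(n); d=R.from_quat(p["orientation"]).as_matrix()@np.linalg.inv(p["K"])@np.array([u,v,1.]); return p["position"],d
def onz(n,u,v,z):
    o,d=ray(n,u,v); return o+d*(z-o[2])/d[2]
def proj(n,P):
    p=arm.camera_params(n); q=p["K"]@(R.from_quat(p["orientation"]).as_matrix().T@(np.array(P)-p["position"])); return q[:2]/q[2]
def st():
    s=arm.read_state(); return s
E
python3 - <<'E'
from h import *
im=cv2.imread("pics/top0.png"); hsv=cv2.cvtColor(im,cv2.COLOR_BGR2HSV)
def big(m,box):
    x0,y0,x1,y1=box; k=np.zeros_like(m);k[y0:y1,x0:x1]=m[y0:y1,x0:x1]
    c=max(cv2.findContours(k,0,cv2.CHAIN_APPROX_NONE)[0],key=cv2.contourArea); return c
print(im[195,312],im[171,205],im[171,250],im[215,290],im[195,330])
V=hsv[...,2]
# reel white
c=big(((V>195)*255).astype(np.uint8),(185,130,265,210)); (u,v),r=cv2.minEnclosingCircle(c); print("reel",u,v,r,onz("top",u,v,64))
c=big(((im[...,0].astype(int)-im[...,2]>12)*255).astype(np.uint8),(180,130,270,215)); 
rr=cv2.minAreaRect(c); print("base",rr,onz("top",*rr[0],12)); 
print(np.array([onz("top",*b,12)[:2] for b in cv2.boxPoints(rr)]).round(1))
c=big(((V<60)*255).astype(np.uint8),(210,155,240,185)); (u,v),r=cv2.minEnclosingCircle(c);print("knob",u,v,r,onz("top",u,v,110))
c=big(((V>190)*255).astype(np.uint8),(290,165,355,230)); rr=cv2.minAreaRect(c);print("plate",rr,cv2.contourArea(c))
print(np.array([onz("top",*b,6)[:2] for b in cv2.boxPoints(rr)]).round(1))
c=big(((V<70)*255).astype(np.uint8),(325,195,355,225)); rr=cv2.minAreaRect(c);print("grip",rr,onz("top",*rr[0],32))
print(np.array([onz("top",*b,32)[:2] for b in cv2.boxPoints(rr)]).round(1))
crop=np.hstack([cv2.resize(im[130:215,180:275],None,fx=4,fy=4),cv2.resize(im[150:235,290:385],None,fx=4,fy=4)]);cv2.imwrite("pics/c0.png",crop)
E
```

```text
[140 142 143] [142 144 145] [105 101  96] [102 108 112] [142 144 145]Traceback (most recent call last):
  File "<stdin>", line 9, in <module>
  File "<stdin>", line 5, in big
ValueError: max() iterable argument is empty
```

```bash
python3 - <<'E'
from h import *
im=cv2.imread("pics/top0.png"); hsv=cv2.cvtColor(im,cv2.COLOR_BGR2HSV)
def big(m,box):
    x0,y0,x1,y1=box; k=np.zeros(m.shape,np.uint8);k[y0:y1,x0:x1]=m[y0:y1,x0:x1]*255
    return max(cv2.findContours(k,0,cv2.CHAIN_APPROX_NONE)[0],key=cv2.contourArea)
V=hsv[...,2]
c=big(V>126,(185,130,265,210)); (u,v),r=cv2.minEnclosingCircle(c); print("reel",u,v,r,onz("top",u,v,64))
c=big(im[...,0].astype(int)-im[...,2]>3,(180,130,270,215)); 
rr=cv2.minAreaRect(c); print("base",rr,onz("top",*rr[0],12)); 
print(np.array([onz("top",*b,12)[:2] for b in cv2.boxPoints(rr)]).round(1))
c=big(V<60,(210,155,240,185)); (u,v),r=cv2.minEnclosingCircle(c);print("knob",u,v,r,onz("top",u,v,110))
c=big(V>126,(290,165,355,230)); rr=cv2.minAreaRect(c);print("plate",rr,cv2.contourArea(c))
print(np.array([onz("top",*b,6)[:2] for b in cv2.boxPoints(rr)]).round(1))
c=big(V<70,(325,195,355,225)); rr=cv2.minAreaRect(c);print("grip",rr,onz("top",*rr[0],30))
print(np.array([onz("top",*b,30)[:2] for b in cv2.boxPoints(rr)]).round(1))
crop=np.hstack([cv2.resize(im[130:215,180:275],None,fx=4,fy=4),cv2.resize(im[150:235,290:385],None,fx=4,fy=4)]);cv2.imwrite("pics/c0.png",crop)
E
```

```text
reel 224.3277130126953 169.47512817382812 23.592605590820312 [579.40704396  14.63672076  64.        ]
base ((224.75387573242188, 172.46923828125), (60.15684509277344, 59.53667068481445), 7.125016689300537) [578.71150864  15.3640017   12.        ]
[[500.3 120. ]
 [685.4  95.3]
 [658.2 -90.6]
 [473.5 -63.5]]
knob 224.24267578125 169.35342407226562 11.129544258117676 [572.04475715  13.19709783 110.        ]
plate ((320.43096923828125, 195.18785095214844), (37.3133659362793, 29.583106994628906), 41.987213134765625) 790.0
[[ 508.7 -206.6]
 [ 576.5 -270.7]
 [ 496.4 -354.2]
 [ 429.3 -290. ]]
grip ((336.7941589355469, 209.82354736328125), (3.1454918384552, 12.798896789550781), 40.60129928588867) [ 454.09071067 -324.64759438   30.        ]
[[ 442.7 -307.8]
 [ 471.9 -334.5]
 [ 465.5 -341.5]
 [ 436.3 -314.9]]
```

View pics/c0.png

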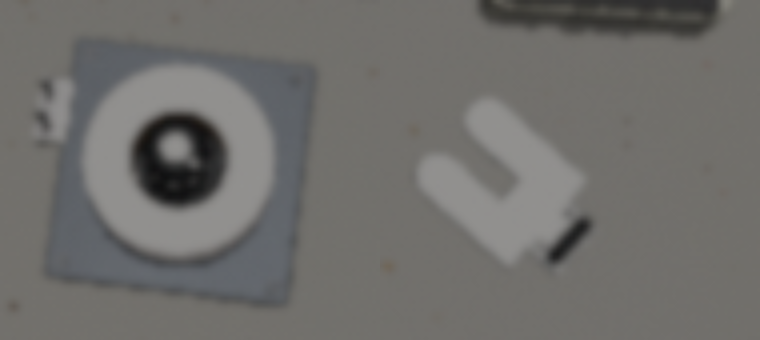

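The base measures 187 mm square and the plate 93 mm wide, so the scale holds. Stud is about (578.5, 15), the grip about (454.5, -327), and the plate's x axis is about 46°.

```bash
python3 -m handwheel '[{"x":0.143,"y":0.16,"z":-0.06,"az":-0.09},{"x":0.143,"y":0.16,"z":-0.06,"az":-0.09},{"x":0.143,"y":0.16,"z":-0.06,"az":-0.09},{"x":0.143,"y":0.16,"z":-0.06,"az":-0.09},{"x":0.143,"y":0.16,"z":-0.06,"az":-0.09},{"x":0.143,"y":0.16,"z":-0.06,"az":-0.09},{"x":0.143,"y":0.16,"z":-0.06,"az":-0.09},{"x":0.143,"y":0.16,"z":-0.06,"az":-0.09}]' 1
cat >> h.py <<'E'
def show():
    s=st(); m=R.from_quat(s["ee_rot"]).as_matrix(); y=np.degrees(np.arctan2(m[1,1],m[0,1]))
    print("t",s["clock"],"p",s["position"].round(1),"yaw",round(y,1),"tilt",m[:,2].round(3),"q",s["joints"].round(2),"F",s["contact_force"].round(1),"M",s["wrist_torque"].round(2),"w",round(s["gripper_width"],1),"gf",round(s["grasp_force"],1))
E
python3 -c "from h import *;show()"
```

```text
t 0.1 p [ 225.7 -582.3  230.3] yaw 111.2 tilt [-0.001  0.002 -1.   ] q [-0.94  0.39  0.01 -0.   -1.19 -0.26] F [-0.5  0.  -0.2] M [ 0.02  0.   -0.04] w 85.4 gf 0.0invalid input at $[0]: expected keys x, y, z, ax, ay, az
```

```bash
python3 -m handwheel '[{"x":0.143,"y":0.16,"z":-0.06,"ax":0,"ay":0,"az":-0.09},{"x":0.143,"y":0.16,"z":-0.06,"ax":0,"ay":0,"az":-0.09},{"x":0.143,"y":0.16,"z":-0.06,"ax":0,"ay":0,"az":-0.09},{"x":0.143,"y":0.16,"z":-0.06,"ax":0,"ay":0,"az":-0.09},{"x":0.143,"y":0.16,"z":-0.06,"ax":0,"ay":0,"az":-0.09},{"x":0.143,"y":0.16,"z":-0.06,"ax":0,"ay":0,"az":-0.09},{"x":0.143,"y":0.16,"z":-0.06,"ax":0,"ay":0,"az":-0.09},{"x":0.143,"y":0.16,"z":-0.06,"ax":0,"ay":0,"az":-0.09}]' 1
python3 -c "from h import *;show()"
```

```text
clock: 0.9
position: [455.4, -325.1, 134.6]
ee_rot: [0.374, 0.927, 0.0, -0.0]
contact_force: [0.6, -0.5, 0.3]
gripper_width: 85.4
grasp_force: 0.0
t 0.9 p [ 455.4 -325.1  134.6] yaw 46.1 tilt [-0.  0. -1.] q [-0.33  0.36 -0.29 -0.   -0.92 -2.01] F [ 0.6 -0.5  0.3] M [-0.02 -0.04 -0.01] w 85.4 gf 0.0
```

```bash
python3 -m handwheel '[{"x":-0.005,"y":-0.01,"z":-0.1,"ax":0,"ay":0,"az":0},{"x":0,"y":0,"z":-0.1,"ax":0,"ay":0,"az":0},{"x":0,"y":0,"z":-0.1,"ax":0,"ay":0,"az":0},{"x":0,"y":0,"z":-0.1,"ax":0,"ay":0,"az":0},{"x":0,"y":0,"z":-0.1,"ax":0,"ay":0,"az":0},{"x":0,"y":0,"z":-0.08,"ax":0,"ay":0,"az":0},{"x":0,"y":0,"z":-0.03,"ax":0,"ay":0,"az":0},{"x":0,"y":0,"z":0,"ax":0,"ay":0,"az":0}]' 1
python3 - <<'E'
from h import *
show()
a=arm.get_image("top")[:,:,::-1];b=arm.get_image("side")[:,:,::-1]
cv2.imwrite("pics/g1.png",np.hstack([cv2.resize(a[150:250,280:380],(400,400)),cv2.resize(b[120:220,210:310],(400,400))]))
E
```

```text
clock: 1.7
position: [453.0, -328.5, 12.3]
ee_rot: [0.371, 0.928, -0.0, -0.001]
contact_force: [0.1, -0.1, 0.2]
gripper_width: 85.5
grasp_force: 0.0
t 1.7 p [ 453.  -328.5   12.3] yaw 46.4 tilt [-0.002  0.001 -1.   ] q [-0.34  0.53 -0.4  -0.   -0.64 -1.99] F [ 0.1 -0.1  0.2] M [ 0.    0.05 -0.01] w 85.5 gf 0.0
```

View pics/g1.png

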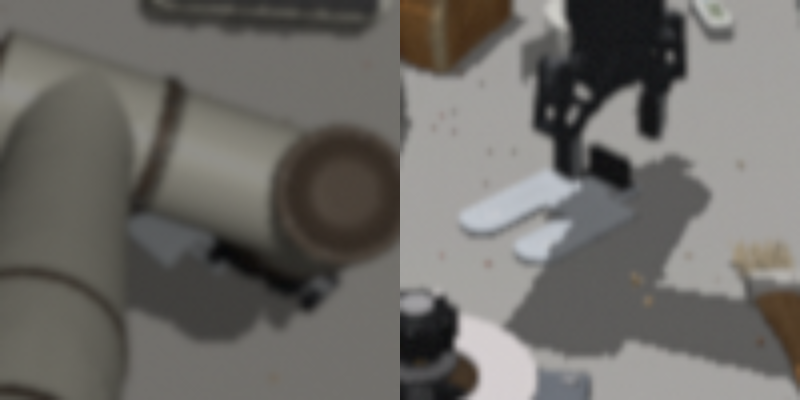

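The fingers straddle the grip: in the side crop they sit at about (570,160) and (655,120), with the grip at (612,165). Next I close.

```bash
python3 -m handwheel '[{"x":0,"y":0,"z":-0.01,"ax":0,"ay":0,"az":0},{"x":0,"y":0,"z":0,"ax":0,"ay":0,"az":0},{"x":0,"y":0,"z":0,"ax":0,"ay":0,"az":0},{"x":0,"y":0,"z":0,"ax":0,"ay":0,"az":0},{"x":0,"y":0,"z":0,"ax":0,"ay":0,"az":0},{"x":0,"y":0,"z":0,"ax":0,"ay":0,"az":0},{"x":0,"y":0,"z":0,"ax":0,"ay":0,"az":0},{"x":0,"y":0,"z":0,"ax":0,"ay":0,"az":0}]' -1
python3 -c "from h import *;show()"
```

```text
clock: 2.6
position: [453.9, -328.9, 11.7]
ee_rot: [0.371, 0.929, -0.0, 0.0]
contact_force: [-0.2, 0.5, 4.3]
gripper_width: 10.8
grasp_force: 61.1
t 2.6 p [ 453.9 -328.9   11.7] yaw 46.4 tilt [ 0. -0. -1.] q [-0.34  0.53 -0.4   0.   -0.64 -1.99] F [-0.2  0.5  4.3] M [ 0.12  0.22 -0.  ] w 10.8 gf 61.1
```

```bash
python3 -m handwheel '[{"x":0,"y":0,"z":0.1,"ax":0,"ay":0,"az":0},{"x":0,"y":0,"z":0.2,"ax":0,"ay":0,"az":0},{"x":0.01,"y":0.1,"z":0.2,"ax":0,"ay":0,"az":0},{"x":0.01,"y":0.22,"z":0,"ax":0,"ay":0,"az":0},{"x":0.01,"y":0.22,"z":0,"ax":0,"ay":0,"az":0},{"x":0.01,"y":0.22,"z":0,"ax":0,"ay":0,"az":0},{"x":0.01,"y":0.22,"z":0,"ax":0,"ay":0,"az":0},{"x":0,"y":0.1,"z":0,"ax":0,"ay":0,"az":0}]' -
python3 - <<'E'
from h import *
show()
a=arm.get_image("top")[:,:,::-1];b=arm.get_image("side")[:,:,::-1]
cv2.imwrite("pics/ta.png",a);cv2.imwrite("pics/sa.png",b)
cv2.imwrite("pics/g2.png",np.hstack([cv2.resize(a[130:230,180:280],(400,400)),cv2.resize(b[140:240,170:270],(400,400))]))
E
```

```text
clock: 3.4
position: [462.9, -110.1, 110.8]
ee_rot: [0.37, 0.929, 0.0, -0.001]
contact_force: [-0.0, -0.3, -2.0]
gripper_width: 10.9
grasp_force: 60.3
t 3.4 p [ 462.9 -110.1  110.8] yaw 46.5 tilt [-0.001  0.001 -1.   ] q [ 0.11  0.27 -0.51 -0.   -0.79 -2.44] F [-0.  -0.3 -2. ] M [-0.09  0.05 -0.02] w 10.9 gf 60.3
```

View pics/g2.png

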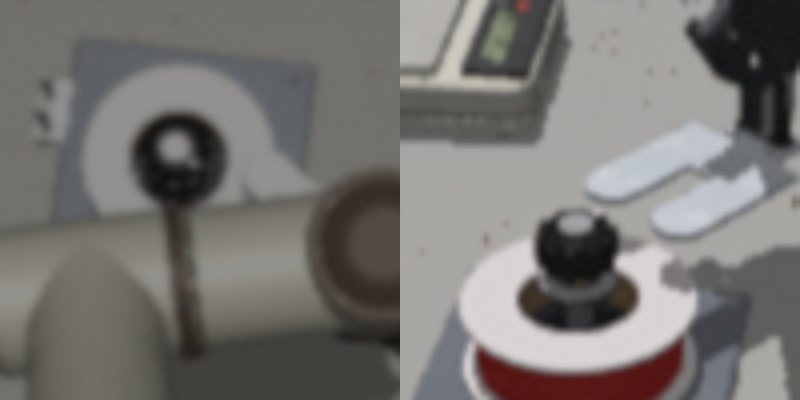

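The top crop shows one prong emerging beside the arm. The side crop shows the plate held level, with prong tips near (587,190) and (655,225), clear of the knob at (577,245).

```bash
python3 - <<'E'
from h import *
b=cv2.imread("pics/sa.png");V=b.max(2).astype(int);S=V-b.min(2)
print(proj("side",(578.5,15,100)),proj("top",(578.5,15,110)))
# knob dark columns per row
for r in range(192,216,3):
    c=[i for i in range(195,235) if V[r,i]<75]; print(r,min(c,default=0),max(c,default=0),end=" | ")
t=cv2.imread("pics/ta.png").max(2)
m=(t[150:185,205:245]<60).astype(np.uint8);ys,xs=np.nonzero(m[:32]); print("\ntop knob bbox",xs.min()+205,xs.max()+205,ys.min()+150,ys.max()+150)
k=np.zeros(V.shape,np.uint8);k[165:202,210:265]=(V>165)[165:202,210:265]*255
c=max(cv2.findContours(k,0,1)[0],key=cv2.contourArea)[:,0]
s=np.array([462.9,-110.1,110.8]);th=np.radians(46.45);ex=np.array([np.cos(th),np.sin(th)]);ey=np.array([-ex[1],ex[0]])
P=np.array([onz("side",u,v,105)[:2] for u,v in c])-s[:2]
a=np.c_[P@ex+(-70),P@ey]
print("plate-frame x max",a[:,0].max(),"y",a[:,1].min(),a[:,1].max(),len(c))
for y0 in(20,-20):
    q=a[(a[:,1]*np.sign(y0)>10)];print(q[:,0].max(),q[q[:,0].argmax()])
print(a[np.argsort(np.arctan2(a[:,1],a[:,0]))][::6].round(0).tolist())
E
```

```text
[212.75059883 200.75137061] [223.58478786 167.16411526]
192 0 0 | 195 207 221 | 198 205 223 | 201 204 224 | 204 205 222 | 207 206 222 | 210 203 226 | 213 200 228 | 
top knob bbox 214 234 159 181
plate-frame x max 78.11523375173678 y -121.46473353899746 0.5084407605282117 128Traceback (most recent call last):
  File "<stdin>", line 16, in <module>
    return umr_maximum(a, axis, None, out, keepdims, initial, where)
ValueError: zero-size array to reduction operation maximum which has no identity
```

```bash
python3 - <<'E'
from h import *
b=cv2.imread("pics/sa.png").astype(int);V=b.max(2)
print(b[187,220],b[192,222],b[180,222],b[178,238],b[170,215],b[182,240])
s=np.array([462.9,-110.1,110.8]);th=np.radians(46.45);ex=np.array([np.cos(th),np.sin(th)]);ey=np.array([-ex[1],ex[0]])
k=np.zeros(V.shape,np.uint8);k[168:202,212:267]=((b[...,0]-b[...,2])>3)[168:202,212:267]*255
c=max(cv2.findContours(k,0,1)[0],key=cv2.contourArea)[:,0]
print(c.min(0),c.max(0))
P=np.array([onz("side",u,v,105)[:2] for u,v in c])-s[:2]
a=np.c_[P@ex-70,P@ey]
print("x max",a[:,0].max().round(1),"y",a[:,1].min().round(1),a[:,1].max().round(1))
for g in(1,-1):
    q=a[a[:,1]*g>14];print(q[q[:,0].argmax()])
i=a[:,0]>0; i&=a[:,0]<35; print("edges y",np.sort(a[i,1]).round(0))
E
```

```text
[208 200 195] [160 163 163] [178 176 177] [203 198 193] [163 165 167] [143 139 136]
[216 171] [266 199]
x max 61.4 y -42.4 54.4
[60.41947092 37.01144155]
[ 61.40577724 -20.58094845]
edges y [-42. -42. -41. -40. -40. -40. -40. -39. -39. -39.  -7.  -6.  -6.  -6.
  -6.  -5.  -5.  -4.  -4.  -4.  -4.  15.  15.  16.  16.  17.  17.  17.
  18.  18.  51.  51.  52.  52.  52.  53.  53.  53.  53.  54.]
```

```bash
python3 - <<'E'
from h import *
from scipy.optimize import least_squares
for n,f,box in(("side","pics/side0.png",(180,195,250,240)),("top","pics/top0.png",(195,140,255,200))):
    b=cv2.imread(f).astype(int);V=b.max(2)
    th=(172 if n=="side" else 126)
    k=np.zeros(V.shape,np.uint8);x0,y0,x1,y1=box;k[y0:y1,x0:x1]=(V>th)[y0:y1,x0:x1]*255
    c=max(cv2.findContours(k,0,1)[0],key=lambda c:cv2.boundingRect(c)[2])[:,0]
    P=np.array([onz(n,u,v,64)[:2] for u,v in c])
    d=np.hypot(*(P-[578,14]).T); P=P[(d>60)&(d<82)]
    if n=="side": P=P[P[:,1]<25]
    r=least_squares(lambda p:np.hypot(P[:,0]-p[0],P[:,1]-p[1])-72,[578,14],loss="soft_l1")
    r2=least_squares(lambda p:np.hypot(P[:,0]-p[0],P[:,1]-p[1])-p[2],[578,14,72],loss="soft_l1")
    print(n,len(P),r.x.round(1),np.abs(r.fun).mean().round(2),r2.x.round(1))
# top: prong now
a=cv2.imread("pics/ta.png").astype(int);V=a.max(2)
a0=cv2.imread("pics/top0.png").astype(int).max(2)
k=((V-a0)>12).astype(np.uint8)*255;k[:,:225]=0;k[:,270:]=0;k[:150]=0;k[185:]=0
c=max(cv2.findContours(k,0,1)[0],key=cv2.contourArea)[:,0];print(c.min(0),c.max(0))
s=np.array([462.9,-110.1]);t=np.radians(46.45);ex=np.array([np.cos(t),np.sin(t)]);ey=np.array([-ex[1],ex[0]])
P=np.array([onz("top",u,v,105)[:2] for u,v in c])-s;q=np.c_[P@ex-70,P@ey];print(q.round(0).tolist())
E
```

```text
side 50 [576.3  18.6] 1.45 [576.2  15.4  69.8]
top 131 [579.9  14.7] 2.53 [580.   14.9  69.5]
[247 168] [258 178]
[[47.0, -44.0], [45.0, -42.0], [43.0, -40.0], [41.0, -38.0], [39.0, -35.0], [37.0, -33.0], [35.0, -31.0], [35.0, -27.0], [33.0, -25.0], [31.0, -23.0], [29.0, -21.0], [27.0, -22.0], [25.0, -24.0], [23.0, -26.0], [21.0, -28.0], [19.0, -30.0], [16.0, -32.0], [14.0, -34.0], [12.0, -36.0], [12.0, -40.0], [10.0, -42.0], [10.0, -46.0], [14.0, -47.0], [16.0, -49.0], [20.0, -49.0], [24.0, -49.0], [26.0, -47.0], [30.0, -47.0], [34.0, -48.0], [39.0, -48.0], [43.0, -48.0], [45.0, -46.0]]
```

Measured in each camera separately, the plate's lateral offset from the stud is about 0±2 mm, so no sideways shift is needed and about 100 mm remains to slide. I'll lower it now.

```bash
python3 -m handwheel '[{"x":0,"y":0,"z":-0.03,"ax":0,"ay":0,"az":0},{"x":0,"y":0,"z":-0.04,"ax":0,"ay":0,"az":0},{"x":0,"y":0,"z":-0.03,"ax":0,"ay":0,"az":0},{"x":0,"y":0,"z":-0.03,"ax":0,"ay":0,"az":0},{"x":0,"y":0,"z":-0.02,"ax":0,"ay":0,"az":0},{"x":0,"y":0,"z":-0.01,"ax":0,"ay":0,"az":0},{"x":0,"y":0,"z":0,"ax":0,"ay":0,"az":0},{"x":0,"y":0,"z":0,"ax":0,"ay":0,"az":0}]' -
python3 -c "from h import *;show()"
```

```text
clock: 4.3
position: [463.9, -112.8, 79.5]
ee_rot: [0.371, 0.928, 0.0, 0.0]
contact_force: [-0.3, -0.1, -1.9]
gripper_width: 10.3
grasp_force: 60.4
t 4.3 p [ 463.9 -112.8   79.5] yaw 46.4 tilt [ 0. -0. -1.] q [ 0.1   0.32 -0.55  0.   -0.71 -2.43] F [-0.3 -0.1 -1.9] M [-0.08  0.1   0.01] w 10.3 gf 60.4
```

```bash
python3 -m handwheel '[{"x":-0.007,"y":0.007,"z":-0.011,"ax":0,"ay":0,"az":0},{"x":0.017,"y":0.018,"z":0,"ax":0,"ay":0,"az":0},{"x":0.017,"y":0.018,"z":0,"ax":0,"ay":0,"az":0},{"x":0.017,"y":0.018,"z":0,"ax":0,"ay":0,"az":0},{"x":0.017,"y":0.018,"z":0,"ax":0,"ay":0,"az":0},{"x":0.017,"y":0.018,"z":0,"ax":0,"ay":0,"az":0},{"x":0.017,"y":0.018,"z":0,"ax":0,"ay":0,"az":0},{"x":0,"y":0,"z":0,"ax":0,"ay":0,"az":0}]' -
python3 - <<'E'
from h import *
show()
a=arm.get_image("top")[:,:,::-1];b=arm.get_image("side")[:,:,::-1]
cv2.imwrite("pics/g3.png",np.hstack([cv2.resize(a[130:210,190:270],(400,400)),cv2.resize(b[170:250,180:260],(400,400))]))
E
```

```text
clock: 5.1
position: [483.4, -89.3, 77.1]
ee_rot: [0.371, 0.929, 0.0, 0.0]
contact_force: [0.2, -0.1, -1.6]
gripper_width: 11.0
grasp_force: 60.3
t 5.1 p [483.4 -89.3  77.1] yaw 46.4 tilt [ 0. -0. -1.] q [ 0.15  0.34 -0.52  0.   -0.71 -2.48] F [ 0.2 -0.1 -1.6] M [-0.1   0.04  0.01] w 11.0 gf 60.3
```

View pics/g3.png

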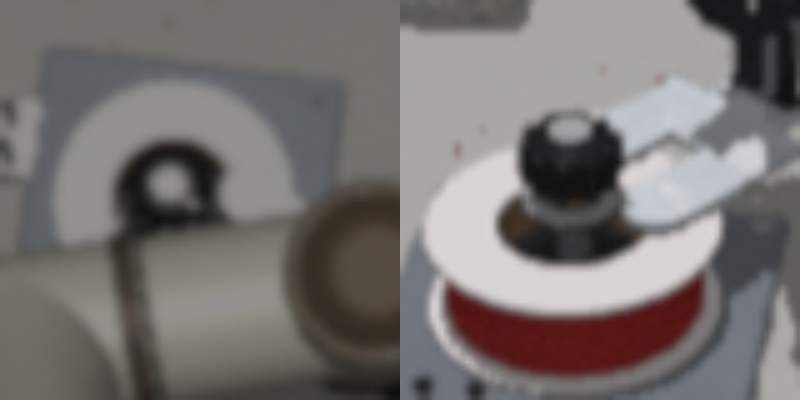

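The side crop shows the prong tips at (620,150) and (640,215), going in under the knob foot at (572,205) with nothing touching. I continue gently.

```bash
python3 -m handwheel '[{"x":0.014,"y":0.0145,"z":0,"ax":0,"ay":0,"az":0},{"x":0.014,"y":0.0145,"z":0,"ax":0,"ay":0,"az":0},{"x":0.014,"y":0.0145,"z":0,"ax":0,"ay":0,"az":0},{"x":0.014,"y":0.0145,"z":0,"ax":0,"ay":0,"az":0},{"x":0.014,"y":0.0145,"z":0,"ax":0,"ay":0,"az":0},{"x":0.014,"y":0.0145,"z":0,"ax":0,"ay":0,"az":0},{"x":0,"y":0,"z":0,"ax":0,"ay":0,"az":0},{"x":0,"y":0,"z":0,"ax":0,"ay":0,"az":0}]' -
python3 -c "from h import *;show();print(proj('side',(577,16,66)))"
```

```text
clock: 6.0
position: [499.4, -72.3, 77.0]
ee_rot: [0.371, 0.928, -0.0, -0.0]
contact_force: [-0.8, -0.5, -1.1]
gripper_width: 10.8
grasp_force: 60.3
t 6.0 p [499.4 -72.3  77. ] yaw 46.4 tilt [-0.  0. -1.] q [ 0.18  0.36 -0.48 -0.   -0.73 -2.51] F [-0.8 -0.5 -1.1] M [-0.07  0.12 -0.02] w 10.8 gf 60.3
[213.77981361 212.70836738]
```

```bash
python3 -m handwheel '[{"x":0.014,"y":0.0145,"z":0,"ax":0,"ay":0,"az":0},{"x":0.014,"y":0.0145,"z":0,"ax":0,"ay":0,"az":0},{"x":0.014,"y":0.0145,"z":0,"ax":0,"ay":0,"az":0},{"x":0.014,"y":0.0145,"z":0,"ax":0,"ay":0,"az":0},{"x":0.014,"y":0.0145,"z":0,"ax":0,"ay":0,"az":0},{"x":0.014,"y":0.0145,"z":0,"ax":0,"ay":0,"az":0},{"x":0,"y":0,"z":0,"ax":0,"ay":0,"az":0},{"x":0,"y":0,"z":0,"ax":0,"ay":0,"az":0}]' -
python3 - <<'E'
from h import *
show()
b=arm.get_image("side")[:,:,::-1]
cv2.imwrite("pics/g4.png",cv2.resize(b[165:245,175:265],(720,600),interpolation=cv2.INTER_CUBIC)[:600])
E
```

```text
clock: 6.8
position: [516.5, -54.4, 77.0]
ee_rot: [0.371, 0.929, 0.0, 0.0]
contact_force: [-1.4, 3.4, -2.2]
gripper_width: 10.5
grasp_force: 60.2
t 6.8 p [516.5 -54.4  77. ] yaw 46.4 tilt [ 0.     0.001 -1.   ] q [ 0.21  0.38 -0.45 -0.   -0.74 -2.54] F [-1.4  3.4 -2.2] M [0.87 0.53 0.28] w 10.5 gf 60.2
```

View pics/g4.png

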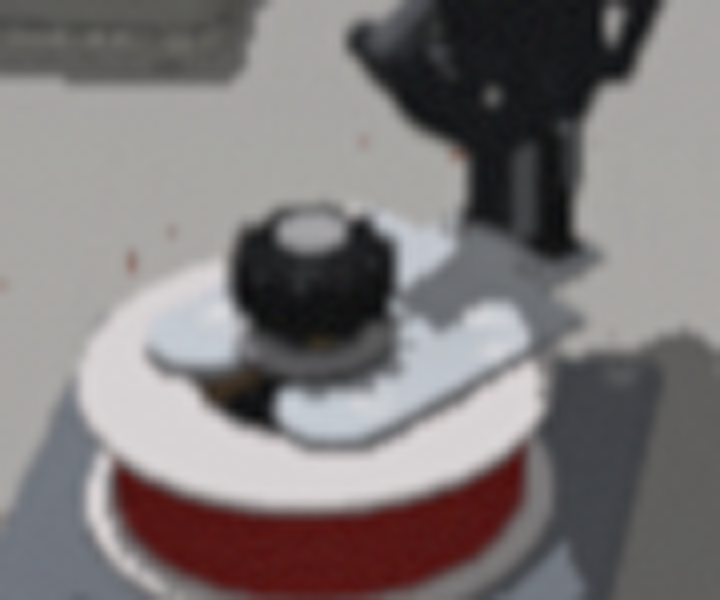

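The side view shows the plate around the stud under the foot, with both prongs past the knob at (190,330) and (330,410). The stud pushes the plate sideways with +3.4 N, so I shift by 3 mm in that direction and go on.

```bash
python3 -m handwheel '[{"x":-0.005,"y":0.005,"z":0,"ax":0,"ay":0,"az":0},{"x":-0.006,"y":0.0055,"z":0,"ax":0,"ay":0,"az":0},{"x":0.0103,"y":0.0109,"z":0,"ax":0,"ay":0,"az":0},{"x":0.0103,"y":0.0109,"z":0,"ax":0,"ay":0,"az":0},{"x":0.0103,"y":0.0109,"z":0,"ax":0,"ay":0,"az":0},{"x":0.0103,"y":0.0109,"z":0,"ax":0,"ay":0,"az":0},{"x":0.0103,"y":0.0109,"z":0,"ax":0,"ay":0,"az":0},{"x":0,"y":0,"z":0,"ax":0,"ay":0,"az":0}]' -
python3 -c "from h import *;show()"
```

```text
clock: 7.65
position: [524.8, -41.6, 77.1]
ee_rot: [0.371, 0.929, 0.0, 0.0]
contact_force: [-0.1, 0.9, -1.7]
gripper_width: 10.7
grasp_force: 60.3
t 7.65 p [524.8 -41.6  77.1] yaw 46.4 tilt [ 0. -0. -1.] q [ 0.23  0.39 -0.43  0.   -0.75 -2.56] F [-0.1  0.9 -1.7] M [-0.04  0.04 -0.03] w 10.7 gf 60.3
```

```bash
python3 -m handwheel '[{"x":0.005,"y":0.0055,"z":0,"ax":0,"ay":0,"az":0},{"x":0.005,"y":0.0055,"z":0,"ax":0,"ay":0,"az":0},{"x":0.005,"y":0.0055,"z":0,"ax":0,"ay":0,"az":0},{"x":0.005,"y":0.0055,"z":0,"ax":0,"ay":0,"az":0},{"x":0.005,"y":0.0055,"z":0,"ax":0,"ay":0,"az":0},{"x":0,"y":0,"z":0,"ax":0,"ay":0,"az":0},{"x":0,"y":0,"z":0,"ax":0,"ay":0,"az":0},{"x":0,"y":0,"z":0,"ax":0,"ay":0,"az":0}]' -
python3 -c "from h import *;show()"
```

```text
clock: 8.45
position: [529.3, -36.5, 77.1]
ee_rot: [0.371, 0.928, -0.0, -0.0]
contact_force: [-0.2, 0.0, -2.5]
gripper_width: 10.5
grasp_force: 60.3
t 8.45 p [529.3 -36.5  77.1] yaw 46.4 tilt [-0. -0. -1.] q [ 0.24  0.39 -0.42 -0.   -0.75 -2.57] F [-0.2  0.  -2.5] M [-0.06  0.04  0.04] w 10.5 gf 60.3
```

```bash
python3 -m handwheel '[{"x":0.0035,"y":0.0037,"z":0,"ax":0,"ay":0,"az":0},{"x":0.0035,"y":0.0037,"z":0,"ax":0,"ay":0,"az":0},{"x":0.0035,"y":0.0037,"z":0,"ax":0,"ay":0,"az":0},{"x":0,"y":0,"z":0,"ax":0,"ay":0,"az":0},{"x":0,"y":0,"z":0,"ax":0,"ay":0,"az":0},{"x":0,"y":0,"z":0,"ax":0,"ay":0,"az":0},{"x":0,"y":0,"z":0,"ax":0,"ay":0,"az":0},{"x":0,"y":0,"z":0,"ax":0,"ay":0,"az":0}]' -
python3 -c "from h import *;show()"
```

```text
clock: 9.25
position: [531.1, -34.4, 77.0]
ee_rot: [0.371, 0.928, -0.0, -0.0]
contact_force: [-1.3, -3.4, -1.0]
gripper_width: 10.6
grasp_force: 60.5
t 9.25 p [531.1 -34.4  77. ] yaw 46.4 tilt [-0.001 -0.    -1.   ] q [ 0.24  0.4  -0.42  0.   -0.76 -2.57] F [-1.3 -3.4 -1. ] M [-0.77  0.51 -0.01] w 10.6 gf 60.5
```

The stop is felt: -3.4 N axially, with the plate 2 to 2.5 mm past the stud estimate. I back off 1.2 mm and lower onto the reel.

```bash
python3 -m handwheel '[{"x":-0.004,"y":-0.0045,"z":0,"ax":0,"ay":0,"az":0},{"x":0,"y":0,"z":-0.003,"ax":0,"ay":0,"az":0},{"x":0,"y":0,"z":-0.003,"ax":0,"ay":0,"az":0},{"x":0,"y":0,"z":-0.001,"ax":0,"ay":0,"az":0},{"x":0,"y":0,"z":0,"ax":0,"ay":0,"az":0},{"x":0,"y":0,"z":0,"ax":0,"ay":0,"az":0},{"x":0,"y":0,"z":0,"ax":0,"ay":0,"az":0},{"x":0,"y":0,"z":0,"ax":0,"ay":0,"az":0}]' -
python3 -c "from h import *;show()"
```

```text
clock: 10.05
position: [530.8, -35.1, 75.8]
ee_rot: [0.371, 0.928, 0.0, 0.0]
contact_force: [0.4, 0.3, -2.0]
gripper_width: 10.4
grasp_force: 60.4
t 10.05 p [530.8 -35.1  75.8] yaw 46.4 tilt [ 0.  0. -1.] q [ 0.24  0.4  -0.42 -0.   -0.75 -2.57] F [ 0.4  0.3 -2. ] M [ 0.01 -0.02  0.01] w 10.4 gf 60.4
```

```bash
python3 -m handwheel '[{"x":0,"y":0,"z":-0.003,"ax":0,"ay":0,"az":0},{"x":0,"y":0,"z":0,"ax":0,"ay":0,"az":0},{"x":0,"y":0,"z":0,"ax":0,"ay":0,"az":0},{"x":0,"y":0,"z":0,"ax":0,"ay":0,"az":0},{"x":0,"y":0,"z":0,"ax":0,"ay":0,"az":0},{"x":0,"y":0,"z":0,"ax":0,"ay":0,"az":0},{"x":0,"y":0,"z":0,"ax":0,"ay":0,"az":0},{"x":0,"y":0,"z":0,"ax":0,"ay":0,"az":0}]' -
python3 -c "from h import *;show()"
```

```text
clock: 10.85
position: [530.8, -35.1, 75.7]
ee_rot: [0.371, 0.929, 0.0, 0.0]
contact_force: [-2.7, 0.9, 5.6]
gripper_width: 10.6
grasp_force: 61.2
t 10.85 p [530.8 -35.1  75.7] yaw 46.4 tilt [ 0.001 -0.    -1.   ] q [ 0.24  0.4  -0.42  0.   -0.75 -2.57] F [-2.7  0.9  5.6] M [ 0.24  0.66 -0.01] w 10.6 gf 61.2
```

```bash
python3 -m handwheel '[{"x":0,"y":0,"z":0,"ax":0,"ay":0,"az":0},{"x":0,"y":0,"z":0,"ax":0,"ay":0,"az":0},{"x":0,"y":0,"z":0,"ax":0,"ay":0,"az":0},{"x":0,"y":0,"z":0,"ax":0,"ay":0,"az":0},{"x":0,"y":0,"z":0.05,"ax":0,"ay":0,"az":0},{"x":0,"y":0,"z":0.15,"ax":0,"ay":0,"az":0},{"x":0,"y":0,"z":0.2,"ax":0,"ay":0,"az":0},{"x":0,"y":0,"z":0.1,"ax":0,"ay":0,"az":0}]' -0.35
python3 - <<'E'
from h import *
show()
b=arm.get_image("side")[:,:,::-1];cv2.imwrite("pics/sb.png",b)
cv2.imwrite("pics/g5.png",cv2.resize(b[165:245,175:265],(720,600),interpolation=cv2.INTER_CUBIC))
E
```

```text
clock: 11.65
position: [532.4, -35.1, 179.3]
ee_rot: [0.371, 0.929, 0.001, 0.003]
contact_force: [0.8, 0.1, -0.1]
gripper_width: 27.5
grasp_force: 0.0
t 11.65 p [532.4 -35.1 179.3] yaw 46.4 tilt [ 0.006  0.    -1.   ] q [ 0.24  0.27 -0.3   0.   -0.99 -2.57] F [ 0.8  0.1 -0.1] M [-0.01 -0.05  0.03] w 27.5 gf 0.0
```

View pics/g5.png

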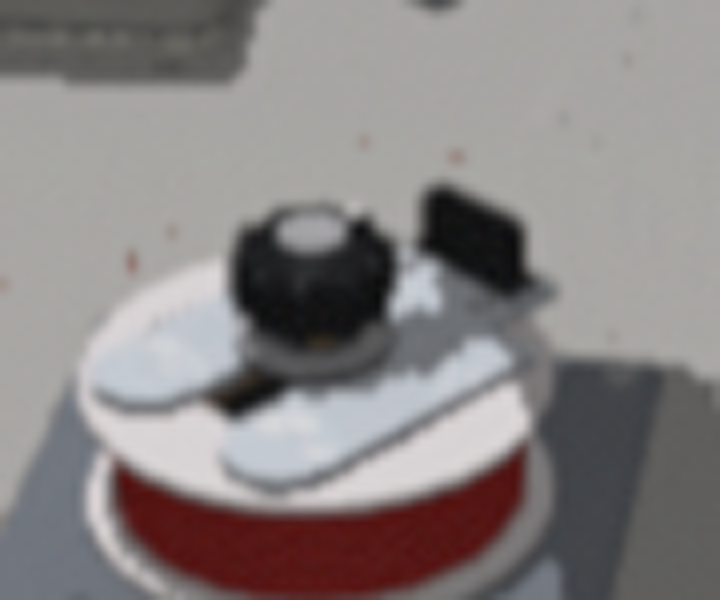

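The plate lies flat with its slot round the stud and the grip at (470,235), released. Now I wind the wrist counter-clockwise while moving above the stud at about (577.6, 14.5), with the gripper fully open.

```bash
python3 -m handwheel '[{"x":0.03,"y":0.035,"z":0.02,"ax":0,"ay":0,"az":0.095},{"x":0.04,"y":0.045,"z":0,"ax":0,"ay":0,"az":0.095},{"x":0.04,"y":0.045,"z":0,"ax":0,"ay":0,"az":0.095},{"x":0.04,"y":0.045,"z":0,"ax":0,"ay":0,"az":0.095},{"x":0.04,"y":0.045,"z":0,"ax":0,"ay":0,"az":0.095},{"x":0.035,"y":0.033,"z":0,"ax":0,"ay":0,"az":0.095},{"x":0,"y":0,"z":0,"ax":0,"ay":0,"az":0.095},{"x":0,"y":0,"z":0,"ax":0,"ay":0,"az":0.095}]' 1
for i in 1; do python3 -c "from h import *;show()"; done
python3 -m handwheel '[{"x":0,"y":0,"z":0,"ax":0,"ay":0,"az":0.095},{"x":0,"y":0,"z":0,"ax":0,"ay":0,"az":0.095},{"x":0,"y":0,"z":0,"ax":0,"ay":0,"az":0.095},{"x":0,"y":0,"z":0,"ax":0,"ay":0,"az":0.095},{"x":0,"y":0,"z":0,"ax":0,"ay":0,"az":0.095},{"x":0,"y":0,"z":0,"ax":0,"ay":0,"az":0.095},{"x":0,"y":0,"z":0,"ax":0,"ay":0,"az":0.095},{"x":0,"y":0,"z":0,"ax":0,"ay":0,"az":0.095}]' - >/dev/null
python3 -m handwheel '[{"x":0,"y":0,"z":0,"ax":0,"ay":0,"az":0.095},{"x":0,"y":0,"z":0,"ax":0,"ay":0,"az":0.095},{"x":0,"y":0,"z":0,"ax":0,"ay":0,"az":0.095},{"x":0,"y":0,"z":0,"ax":0,"ay":0,"az":0.095},{"x":0,"y":0,"z":0,"ax":0,"ay":0,"az":0.095},{"x":0,"y":0,"z":0,"ax":0,"ay":0,"az":0.095},{"x":0,"y":0,"z":0,"ax":0,"ay":0,"az":0.095},{"x":0,"y":0,"z":0,"ax":0,"ay":0,"az":0.095}]' - >/dev/null
python3 -m handwheel '[{"x":0,"y":0,"z":0,"ax":0,"ay":0,"az":0.095},{"x":0,"y":0,"z":0,"ax":0,"ay":0,"az":0.095},{"x":0,"y":0,"z":0,"ax":0,"ay":0,"az":0.095},{"x":0,"y":0,"z":0,"ax":0,"ay":0,"az":0.095},{"x":0,"y":0,"z":0,"ax":0,"ay":0,"az":0.095},{"x":0,"y":0,"z":0,"ax":0,"ay":0,"az":0.095},{"x":0,"y":0,"z":0,"ax":0,"ay":0,"az":0.095},{"x":0,"y":0,"z":0,"ax":0,"ay":0,"az":0.095}]' - >/dev/null
python3 -c "from h import *;show()"
```

```text
clock: 12.5
position: [575.8, 14.7, 179.4]
ee_rot: [-0.218, 0.976, -0.0, 0.0]
contact_force: [1.3, -0.7, -0.1]
gripper_width: 85.2
grasp_force: 0.0
t 12.5 p [575.8  14.7 179.4] yaw 115.2 tilt [ 0.  0. -1.] q [ 0.31  0.34 -0.19  0.   -1.04 -1.44] F [ 1.3 -0.7 -0.1] M [ 0.02 -0.   -0.01] w 85.2 gf 0.0
t 14.9 p [575.7  14.5 179.6] yaw -39.7 tilt [ 0.  0. -1.] q [ 0.31  0.34 -0.19  0.   -1.03  2.14] F [ 0.8 -0.6  0.6] M [ 0.04 -0.04  0.  ] w 85.7 gf 0.0
```

```bash
python3 -m handwheel '[{"x":0.0095,"y":0,"z":-0.08,"ax":0,"ay":0,"az":0.095},{"x":0,"y":0,"z":-0.1,"ax":0,"ay":0,"az":0.095},{"x":0,"y":0,"z":-0.1,"ax":0,"ay":0,"az":0.095},{"x":0,"y":0,"z":-0.1,"ax":0,"ay":0,"az":0},{"x":0,"y":0,"z":-0.08,"ax":0,"ay":0,"az":0},{"x":0,"y":0,"z":-0.04,"ax":0,"ay":0,"az":0},{"x":0,"y":0,"z":0,"ax":0,"ay":0,"az":0},{"x":0,"y":0,"z":0,"ax":0,"ay":0,"az":0}]' 1
python3 - <<'E'
from h import *
show()
b=arm.get_image("side")[:,:,::-1]
cv2.imwrite("pics/g6.png",cv2.resize(b[155:235,170:260],(720,600),interpolation=cv2.INTER_CUBIC))
E
```

```text
clock: 15.7
position: [578.2, 14.6, 79.9]
ee_rot: [0.79, 0.613, 0.001, 0.0]
contact_force: [-0.1, 0.2, 0.2]
gripper_width: 85.7
grasp_force: 0.0
t 15.7 p [578.2  14.6  79.9] yaw -14.3 tilt [ 0.001  0.    -1.   ] q [ 0.31  0.46 -0.3   0.   -0.81  2.59] F [-0.1  0.2  0.2] M [-0.02 -0.03  0.01] w 85.7 gf 0.0
```

View pics/g6.png

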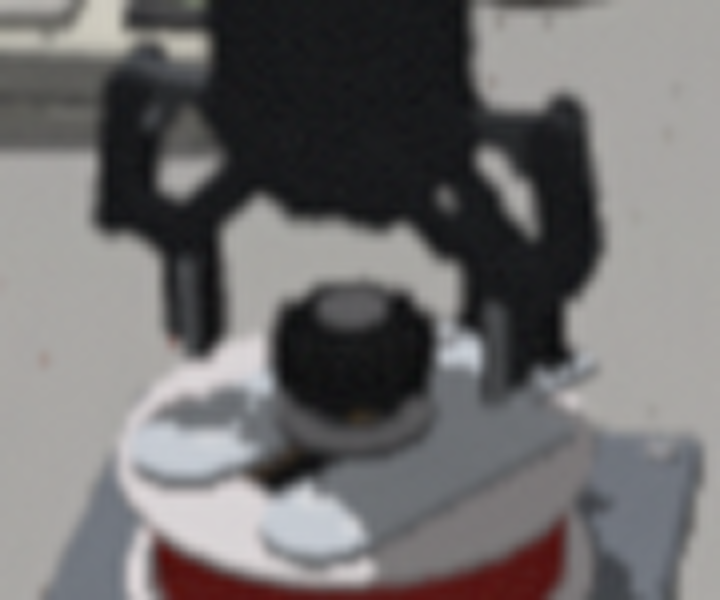

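The pads stand evenly about the knob head: inner faces at 220 and 490, knob centre at 352. I close at this height.

```bash
python3 -m handwheel '[{"x":0,"y":0,"z":0,"ax":0,"ay":0,"az":0},{"x":0,"y":0,"z":0,"ax":0,"ay":0,"az":0},{"x":0,"y":0,"z":0,"ax":0,"ay":0,"az":0},{"x":0,"y":0,"z":0,"ax":0,"ay":0,"az":0},{"x":0,"y":0,"z":0,"ax":0,"ay":0,"az":0},{"x":0,"y":0,"z":0,"ax":0,"ay":0,"az":0},{"x":0,"y":0,"z":0,"ax":0,"ay":0,"az":0},{"x":0,"y":0,"z":0,"ax":0,"ay":0,"az":0}]' -1
python3 -c "from h import *;show()"
```

```text
clock: 16.55
position: [578.2, 14.5, 80.1]
ee_rot: [0.79, 0.613, 0.001, 0.0]
contact_force: [-0.7, -0.2, 4.9]
gripper_width: 48.6
grasp_force: 61.4
t 16.55 p [578.2  14.5  80.1] yaw -14.3 tilt [ 0.002 -0.    -1.   ] q [ 0.31  0.46 -0.3   0.   -0.81  2.59] F [-0.7 -0.2  4.9] M [0.03 0.26 0.03] w 48.6 gf 61.4
```

```bash
python3 -m handwheel '[{"x":0,"y":0,"z":-0.0007,"ax":0,"ay":0,"az":-0.07},{"x":0,"y":0,"z":-0.0007,"ax":0,"ay":0,"az":-0.07},{"x":0,"y":0,"z":-0.0007,"ax":0,"ay":0,"az":-0.07},{"x":0,"y":0,"z":-0.0007,"ax":0,"ay":0,"az":-0.07},{"x":0,"y":0,"z":-0.0007,"ax":0,"ay":0,"az":-0.07},{"x":0,"y":0,"z":-0.0007,"ax":0,"ay":0,"az":-0.07},{"x":0,"y":0,"z":0,"ax":0,"ay":0,"az":0},{"x":0,"y":0,"z":0,"ax":0,"ay":0,"az":0}]' - >/dev/null
python3 -c "from h import *;show()"
python3 -m handwheel '[{"x":0,"y":0,"z":-0.0007,"ax":0,"ay":0,"az":-0.07},{"x":0,"y":0,"z":-0.0007,"ax":0,"ay":0,"az":-0.07},{"x":0,"y":0,"z":-0.0007,"ax":0,"ay":0,"az":-0.07},{"x":0,"y":0,"z":-0.0007,"ax":0,"ay":0,"az":-0.07},{"x":0,"y":0,"z":-0.0007,"ax":0,"ay":0,"az":-0.07},{"x":0,"y":0,"z":-0.0007,"ax":0,"ay":0,"az":-0.07},{"x":0,"y":0,"z":0,"ax":0,"ay":0,"az":0},{"x":0,"y":0,"z":0,"ax":0,"ay":0,"az":0}]' - >/dev/null
python3 -c "from h import *;show()"
```

```text
t 17.35 p [578.5  14.3  79.3] yaw -52.0 tilt [ 0.002 -0.    -1.   ] q [ 0.3   0.46 -0.3   0.   -0.81  1.93] F [ 0.3 -1.   5.2] M [-0.41 -0.05 -0.04] w 48.4 gf 61.4
t 18.15 p [578.7  13.9  78.4] yaw -89.8 tilt [ 0.002 -0.001 -1.   ] q [ 0.3   0.46 -0.3   0.   -0.81  1.27] F [ 1.1 -3.1  5. ] M [-0.93 -0.26  0.01] w 48.3 gf 61.4
```

```bash
python3 -m handwheel '[{"x":0,"y":0,"z":-0.0007,"ax":0,"ay":0,"az":-0.07},{"x":0,"y":0,"z":-0.0007,"ax":0,"ay":0,"az":-0.07},{"x":0,"y":0,"z":-0.0007,"ax":0,"ay":0,"az":-0.07},{"x":0,"y":0,"z":-0.0007,"ax":0,"ay":0,"az":-0.07},{"x":0,"y":0,"z":-0.0007,"ax":0,"ay":0,"az":-0.07},{"x":0,"y":0,"z":-0.0007,"ax":0,"ay":0,"az":-0.07},{"x":0,"y":0,"z":0,"ax":0,"ay":0,"az":0},{"x":0,"y":0,"z":0,"ax":0,"ay":0,"az":0}]' - >/dev/null
python3 -c "from h import *;show()"
python3 -m handwheel '[{"x":0,"y":0,"z":-0.0006,"ax":0,"ay":0,"az":-0.055},{"x":0,"y":0,"z":-0.0006,"ax":0,"ay":0,"az":-0.055},{"x":0,"y":0,"z":-0.0006,"ax":0,"ay":0,"az":-0.055},{"x":0,"y":0,"z":-0.0006,"ax":0,"ay":0,"az":-0.055},{"x":0,"y":0,"z":0,"ax":0,"ay":0,"az":0},{"x":0,"y":0,"z":0,"ax":0,"ay":0,"az":0},{"x":0,"y":0,"z":0,"ax":0,"ay":0,"az":0},{"x":0,"y":0,"z":0,"ax":0,"ay":0,"az":0}]' - >/dev/null
python3 -c "from h import *;show()"
```

```text
t 18.95 p [578.5  13.5  77.6] yaw -127.6 tilt [ 0.002 -0.001 -1.   ] q [ 0.3   0.46 -0.3   0.   -0.81  0.61] F [ 1.8 -5.3  4.2] M [-1.36 -0.25 -0.1 ] w 48.5 gf 61.5
t 19.75 p [578.3  13.4  77.1] yaw -147.4 tilt [ 0.001 -0.001 -1.   ] q [ 0.3   0.46 -0.3   0.   -0.8   0.26] F [ 0.7 -4.7  6.5] M [-1.46 -0.15 -0.06] w 48.6 gf 61.5
```

```bash
python3 -m handwheel '[{"x":0,"y":-0.0025,"z":-0.0003,"ax":0,"ay":0,"az":-0.0278},{"x":0,"y":-0.0025,"z":-0.0003,"ax":0,"ay":0,"az":-0.0278},{"x":0,"y":0,"z":-0.0003,"ax":0,"ay":0,"az":-0.0278},{"x":0,"y":0,"z":-0.0003,"ax":0,"ay":0,"az":-0.0278},{"x":0,"y":0,"z":-0.0003,"ax":0,"ay":0,"az":-0.0278},{"x":0,"y":0,"z":-0.0003,"ax":0,"ay":0,"az":-0.0278},{"x":0,"y":0,"z":-0.0003,"ax":0,"ay":0,"az":-0.0278},{"x":0,"y":0,"z":-0.0003,"ax":0,"ay":0,"az":-0.0278}]' - >/dev/null
python3 -c "from h import *;show()"
python3 -m handwheel '[{"x":0,"y":0,"z":-0.0003,"ax":0,"ay":0,"az":-0.0278},{"x":0,"y":0,"z":-0.0003,"ax":0,"ay":0,"az":-0.0278},{"x":0,"y":0,"z":-0.0003,"ax":0,"ay":0,"az":-0.0278},{"x":0,"y":0,"z":-0.0003,"ax":0,"ay":0,"az":-0.0278},{"x":0,"y":0,"z":-0.0003,"ax":0,"ay":0,"az":-0.0278},{"x":0,"y":0,"z":-0.0003,"ax":0,"ay":0,"az":-0.0278},{"x":0,"y":0,"z":-0.0003,"ax":0,"ay":0,"az":-0.0278},{"x":0,"y":0,"z":-0.0003,"ax":0,"ay":0,"az":-0.0278}]' - >/dev/null
python3 -c "from h import *;show()"
```

```text
t 20.55 p [578.1  13.2  76.7] yaw -167.5 tilt [ 0.001 -0.    -1.   ] q [ 0.3   0.46 -0.3   0.   -0.8  -0.09] F [-0.3 -2.2  7.2] M [-0.54  0.24 -0.01] w 48.8 gf 61.6
t 21.35 p [577.9  13.2  76.2] yaw 172.5 tilt [ 0.001 -0.001 -1.   ] q [ 0.3   0.46 -0.31  0.   -0.8  -0.43] F [-1.3 -1.5  6.6] M [-0.43  0.36  0.04] w 48.4 gf 61.5
```

```bash
python3 -m handwheel '[{"x":0,"y":0,"z":-0.0003,"ax":0,"ay":0,"az":-0.0278},{"x":0,"y":0,"z":-0.0003,"ax":0,"ay":0,"az":-0.0278},{"x":0,"y":0,"z":-0.0003,"ax":0,"ay":0,"az":-0.0278},{"x":0,"y":0,"z":-0.0003,"ax":0,"ay":0,"az":-0.0278},{"x":0,"y":0,"z":-0.0003,"ax":0,"ay":0,"az":-0.0278},{"x":0,"y":0,"z":-0.0003,"ax":0,"ay":0,"az":-0.0278},{"x":0,"y":0,"z":-0.0003,"ax":0,"ay":0,"az":-0.0278},{"x":0,"y":0,"z":-0.0003,"ax":0,"ay":0,"az":-0.0278}]' - >/dev/null
python3 -c "from h import *;show()"
python3 -m handwheel '[{"x":0,"y":0,"z":-0.0003,"ax":0,"ay":0,"az":-0.0278},{"x":0,"y":0,"z":-0.0003,"ax":0,"ay":0,"az":-0.0278},{"x":0,"y":0,"z":-0.0003,"ax":0,"ay":0,"az":-0.0278},{"x":0,"y":0,"z":-0.0003,"ax":0,"ay":0,"az":-0.0278},{"x":0,"y":0,"z":-0.0003,"ax":0,"ay":0,"az":-0.0278},{"x":0,"y":0,"z":-0.0003,"ax":0,"ay":0,"az":-0.0278},{"x":0,"y":0,"z":-0.0003,"ax":0,"ay":0,"az":-0.0278},{"x":0,"y":0,"z":-0.0003,"ax":0,"ay":0,"az":-0.0278}]' - >/dev/null
python3 -c "from h import *;show()"
```

```text
t 22.15 p [577.7  13.2  75.7] yaw 152.5 tilt [ 0. -0. -1.] q [ 0.3   0.46 -0.31  0.   -0.8  -0.78] F [-1.3 -1.6  9.1] M [-0.27  0.55  0.03] w 48.5 gf 61.5
t 22.95 p [577.5  13.4  75.3] yaw 132.5 tilt [ 0. -0. -1.] q [ 0.3   0.46 -0.31  0.   -0.8  -1.13] F [-2.6 -0.8  9.1] M [-0.14  0.75  0.06] w 48.6 gf 61.6
```

```bash
python3 -m handwheel '[{"x":0,"y":0,"z":-0.00025,"ax":0,"ay":0,"az":-0.0278},{"x":0,"y":0,"z":-0.00025,"ax":0,"ay":0,"az":-0.0278},{"x":0,"y":0,"z":-0.00025,"ax":0,"ay":0,"az":-0.0278},{"x":0,"y":0,"z":-0.00025,"ax":0,"ay":0,"az":-0.0278},{"x":0,"y":0,"z":-0.00025,"ax":0,"ay":0,"az":-0.0278},{"x":0,"y":0,"z":-0.00025,"ax":0,"ay":0,"az":-0.0278},{"x":0,"y":0,"z":-0.00025,"ax":0,"ay":0,"az":-0.0278},{"x":0,"y":0,"z":-0.00025,"ax":0,"ay":0,"az":-0.0278}]' - >/dev/null
python3 -c "from h import *;show()"
python3 -m handwheel '[{"x":0,"y":0,"z":-0.00025,"ax":0,"ay":0,"az":-0.0278},{"x":0,"y":0,"z":-0.00025,"ax":0,"ay":0,"az":-0.0278},{"x":0,"y":0,"z":-0.00025,"ax":0,"ay":0,"az":-0.0278},{"x":0,"y":0,"z":-0.00025,"ax":0,"ay":0,"az":-0.0278},{"x":0,"y":0,"z":-0.00025,"ax":0,"ay":0,"az":-0.0278},{"x":0,"y":0,"z":-0.00025,"ax":0,"ay":0,"az":-0.0278},{"x":0,"y":0,"z":-0.00025,"ax":0,"ay":0,"az":-0.0278},{"x":0,"y":0,"z":-0.00025,"ax":0,"ay":0,"az":-0.0278}]' - >/dev/null
python3 -c "from h import *;show()"
```

```text
t 23.75 p [577.5  13.6  75. ] yaw 112.5 tilt [ 0. -0. -1.] q [ 0.3   0.46 -0.31  0.   -0.8  -1.48] F [-3.2  0.7  9.5] M [0.12 0.82 0.08] w 48.6 gf 61.6
t 24.55 p [577.4  13.8  74.5] yaw 92.5 tilt [-0.  0. -1.] q [ 0.3   0.46 -0.31 -0.   -0.8  -1.83] F [-3.7  1.4  9.1] M [0.33 0.88 0.16] w 48.1 gf 61.7
```

```bash
python3 -m handwheel '[{"x":0,"y":0,"z":-0.00025,"ax":0,"ay":0,"az":-0.0139},{"x":0,"y":0,"z":-0.00025,"ax":0,"ay":0,"az":-0.0139},{"x":0,"y":0,"z":-0.00025,"ax":0,"ay":0,"az":-0.0139},{"x":0,"y":0,"z":-0.00025,"ax":0,"ay":0,"az":-0.0139},{"x":0,"y":0,"z":0,"ax":0,"ay":0,"az":-0.0139},{"x":0,"y":0,"z":0,"ax":0,"ay":0,"az":-0.0139},{"x":0,"y":0,"z":0,"ax":0,"ay":0,"az":-0.0139},{"x":0,"y":0,"z":0,"ax":0,"ay":0,"az":-0.0139}]' - >/dev/null
python3 -c "from h import *;show()"
python3 -m handwheel '[{"x":0,"y":0,"z":-0.00025,"ax":0,"ay":0,"az":-0.0139},{"x":0,"y":0,"z":-0.00025,"ax":0,"ay":0,"az":-0.0139},{"x":0,"y":0,"z":-0.00025,"ax":0,"ay":0,"az":-0.0139},{"x":0,"y":0,"z":-0.00025,"ax":0,"ay":0,"az":-0.0139},{"x":0,"y":0,"z":0,"ax":0,"ay":0,"az":-0.0139},{"x":0,"y":0,"z":0,"ax":0,"ay":0,"az":-0.0139},{"x":0,"y":0,"z":0,"ax":0,"ay":0,"az":-0.0139},{"x":0,"y":0,"z":0,"ax":0,"ay":0,"az":-0.0139}]' - >/dev/null
python3 -c "from h import *;show()"
```

```text
t 25.35 p [577.4  13.9  74.3] yaw 82.5 tilt [ 0.  0. -1.] q [ 0.3   0.46 -0.31 -0.   -0.8  -2.01] F [-1.8  0.8  8.5] M [0.44 0.93 0.23] w 48.5 gf 61.7
t 26.15 p [577.4  14.   74.1] yaw 72.5 tilt [ 0.  0. -1.] q [ 0.3   0.46 -0.31 -0.   -0.8  -2.18] F [-3.2  1.7  9.2] M [0.51 0.97 0.24] w 48.6 gf 61.7
```

```bash
python3 -m handwheel '[{"x":0,"y":0,"z":-0.00025,"ax":0,"ay":0,"az":-0.0139},{"x":0,"y":0,"z":-0.00025,"ax":0,"ay":0,"az":-0.0139},{"x":0,"y":0,"z":-0.00025,"ax":0,"ay":0,"az":-0.0139},{"x":0,"y":0,"z":-0.00025,"ax":0,"ay":0,"az":-0.0139},{"x":0,"y":0,"z":0,"ax":0,"ay":0,"az":-0.0139},{"x":0,"y":0,"z":0,"ax":0,"ay":0,"az":-0.0139},{"x":0,"y":0,"z":0,"ax":0,"ay":0,"az":-0.0139},{"x":0,"y":0,"z":0,"ax":0,"ay":0,"az":-0.0139}]' - >/dev/null
python3 -c "from h import *;show()"
python3 -m handwheel '[{"x":0,"y":0,"z":-0.00025,"ax":0,"ay":0,"az":-0.0139},{"x":0,"y":0,"z":-0.00025,"ax":0,"ay":0,"az":-0.0139},{"x":0,"y":0,"z":-0.00025,"ax":0,"ay":0,"az":-0.0139},{"x":0,"y":0,"z":-0.00025,"ax":0,"ay":0,"az":-0.0139},{"x":0,"y":0,"z":0,"ax":0,"ay":0,"az":-0.0139},{"x":0,"y":0,"z":0,"ax":0,"ay":0,"az":-0.0139},{"x":0,"y":0,"z":0,"ax":0,"ay":0,"az":-0.0139},{"x":0,"y":0,"z":0,"ax":0,"ay":0,"az":-0.0139}]' - >/dev/null
python3 -c "from h import *;show()"
```

```text
t 26.95 p [577.5  14.1  74. ] yaw 62.5 tilt [ 0.  0. -1.] q [ 0.3   0.46 -0.31 -0.   -0.8  -2.35] F [-4.   2.1  8.6] M [0.59 0.94 0.25] w 48.6 gf 61.7
t 27.75 p [577.5  14.2  73.8] yaw 52.5 tilt [ 0.  0. -1.] q [ 0.3   0.46 -0.31 -0.   -0.8  -2.53] F [-3.3  2.3  9.6] M [0.66 0.92 0.29] w 48.3 gf 61.7
```

```bash
python3 - <<'E'
import numpy as np
from scipy.optimize import curve_fit
t=np.array([153,173,193,213,233,253,263,273,283,293.]);m=np.array([-.01,.04,.03,.06,.08,.16,.23,.24,.25,.29])
p,c=curve_fit(lambda t,a,k,b:b+k*np.clip(t-a,0,None),t,m,[215,.003,.04]);print(p,np.sqrt(np.diag(c)))
p,c=curve_fit(lambda t,a,k:.04+k*np.clip(t-a,0,None),t,m,[215,.003]);print(p,np.sqrt(np.diag(c)))
p,c=curve_fit(lambda t,a:.04+.0028*np.clip(t-a,0,None),t,m,[215]);print(p,np.sqrt(np.diag(c)))
E
```

```text
[2.13882353e+02 3.40000000e-03 3.00000001e-02] [9.21908726e+00 5.13690127e-04 1.24067954e-02]
[2.16823529e+02 3.40000000e-03] [7.87346126e+00 5.02316062e-04]
[206.16326531] [3.22932271]
```

The fit puts first touch at about 213° of turning; the knob has now turned 293°. I turn 10° more and unload z, then let go, opening only part way.

```bash
python3 -m handwheel '[{"x":0,"y":0,"z":0,"ax":0,"ay":0,"az":-0.0185},{"x":0,"y":0,"z":0,"ax":0,"ay":0,"az":-0.0185},{"x":0,"y":0,"z":0,"ax":0,"ay":0,"az":-0.0185},{"x":0,"y":0,"z":0,"ax":0,"ay":0,"az":-0.0185},{"x":0,"y":0,"z":0,"ax":0,"ay":0,"az":-0.0185},{"x":0,"y":0,"z":0,"ax":0,"ay":0,"az":-0.0185},{"x":0,"y":0,"z":0,"ax":0,"ay":0,"az":0},{"x":0,"y":0,"z":0,"ax":0,"ay":0,"az":0}]' - >/dev/null
python3 -c "from h import *;show()"
python3 -m handwheel '[{"x":0,"y":0,"z":0,"ax":0,"ay":0,"az":0},{"x":0,"y":0,"z":0,"ax":0,"ay":0,"az":0},{"x":0,"y":0,"z":0,"ax":0,"ay":0,"az":0},{"x":0,"y":0,"z":0,"ax":0,"ay":0,"az":0},{"x":0,"y":0,"z":0,"ax":0,"ay":0,"az":0},{"x":0,"y":0,"z":0.02,"ax":0,"ay":0,"az":0},{"x":0,"y":0,"z":0.05,"ax":0,"ay":0,"az":0},{"x":0,"y":0,"z":0.05,"ax":0,"ay":0,"az":0}]' 0.55
python3 -c "from h import *;show()"
python3 -m handwheel '[{"x":0,"y":0,"z":0.15,"ax":0,"ay":0,"az":0},{"x":0,"y":0,"z":0.2,"ax":0,"ay":0,"az":0},{"x":0,"y":0,"z":0.2,"ax":0,"ay":0,"az":0},{"x":-0.1,"y":-0.1,"z":0,"ax":0,"ay":0,"az":0},{"x":-0.1,"y":-0.2,"z":0,"ax":0,"ay":0,"az":0},{"x":0,"y":-0.2,"z":0,"ax":0,"ay":0,"az":0},{"x":0,"y":-0.2,"z":0,"ax":0,"ay":0,"az":0},{"x":0,"y":-0.1,"z":0,"ax":0,"ay":0,"az":0}]' -
python3 - <<'E'
from h import *
a=arm.get_image("top")[:,:,::-1];b=arm.get_image("side")[:,:,::-1]
cv2.imwrite("pics/g7.png",np.hstack([cv2.resize(a[130:210,150:270],None,fx=3.3,fy=5),cv2.resize(b[165:245,170:260],(400,400))])[:, :800])
E
```

```text
t 28.55 p [577.6  14.3  73.6] yaw 42.6 tilt [ 0.001  0.001 -1.   ] q [ 0.3   0.46 -0.31 -0.   -0.8  -2.7 ] F [-2.1  1.9  7.8] M [0.65 0.79 0.13] w 48.6 gf 61.7
clock: 29.35
position: [577.8, 13.4, 97.5]
ee_rot: [0.404, 0.915, 0.0, 0.0]
contact_force: [0.5, 0.7, -0.6]
gripper_width: 65.9
grasp_force: 0.0
t 29.35 p [577.8  13.4  97.5] yaw 42.3 tilt [ 0. -0. -1.] q [ 0.3   0.43 -0.28  0.   -0.85 -2.71] F [ 0.5  0.7 -0.6] M [0.   0.05 0.03] w 65.9 gf 0.0
clock: 30.15
position: [537.3, -149.0, 208.1]
ee_rot: [0.405, 0.914, 0.0, 0.001]
contact_force: [-0.3, 0.8, -0.0]
gripper_width: 66.5
grasp_force: 0.0
```

View pics/g7.png

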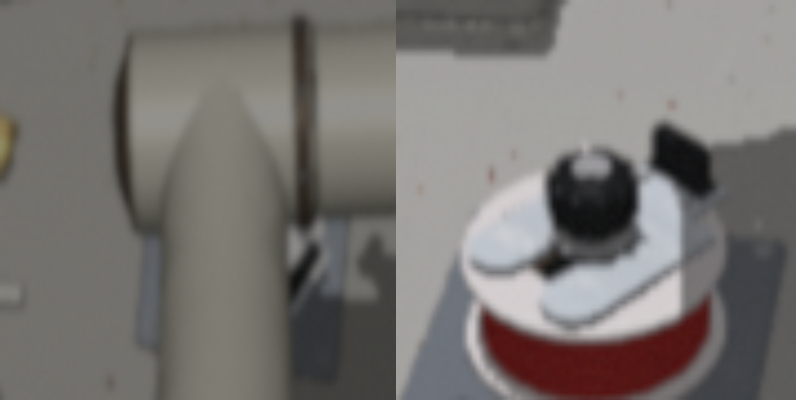

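The side crop shows the plate flat and home, the knob foot down on it at (600,235), and the robot clear. I'm handing in.

```bash
python3 -c "
from bench import arm
print(arm.job_done())"
```

```text
the job is handed in; nothing more can be done
None
```

The job is handed in after about 30 of the 72 s: the brake plate is home on the stud and lying flat, and the knob is about a quarter turn past first touch (touch felt near 213° ± 9°, stopped at 303°), with the robot clear.

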